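# Find the solid slug on the balance and seat it in the test nest

## Task

One of the two look-alike steel slugs is hollow. Stand them gently, upright, one on each pan of the pivot balance and let go of both, so that the side that drops shows which is solid; leave the hollow one standing on its pan, and move the one that dropped to the test nest. Push it down the nest's bore, past the spring, until you feel it bear firmly on the depth stop (a push of 12 to 14 N in all is right, do not force it), then let go and leave it there, without disturbing the other things on the bench.

Things in the scene. Friction and masses are not known exactly. Their poses are not given: they have to be found in the camera images.
- slug_k_center (a point): steel slug standing on the bench, a plain cylinder 26 mm in diameter and 90 mm tall with a chamfered foot (4 mm high, 20 mm across at the bottom). There are two, alike to the eye and marked in no way; one is solid (about 0.36 kg), the other hollow (about 0.22 kg). The point is its centre, 45 mm above its underside; z along its axis, upwards
- slug_m_center (a point): steel slug standing on the bench, a plain cylinder 26 mm in diameter and 90 mm tall with a chamfered foot (4 mm high, 20 mm across at the bottom). There are two, alike to the eye and marked in no way; one is solid (about 0.36 kg), the other hollow (about 0.22 kg). The point is its centre, 45 mm above its underside; z along its axis, upwards
- pivot (a point): pivot of the balance, 75 mm above the bench: a low green stand (foot 90 x 130 mm; two cheeks up to 86 mm high beside the pivot) with a steel beam along y; z up. The pans are 110 mm from it on either side
- pan_l (a point): centre of the floor of the pan on the +y side of the balance: an aluminium dish 52 mm across, inside 44 mm across, with a rim 5 mm above its floor. It moves and tilts with the beam; with the beam level its floor is 40 mm above the bench. z is the pan's own upward axis
- pan_r (a point): the same for the pan on the -y side
- beam (a joint): tilt of the balance beam, rad: 0 level, positive with the +y pan (pan_l) up and the -y pan (pan_r) down; stops at -0.045 and 0.045, where a pan is 5 mm above or below its level height. Well damped, it takes a second or two to swing over; a weak spring levels it slowly when empty, and a slug on one pan alone takes it to the stop. Delicate: no more than 24 N on it
- nest_mouth (a point): centre of the mouth of the test nest, 74 mm above the bench: a grey block 80 x 80 mm on a foot 100 x 100 mm, with an upright bore 28 mm in diameter, chamfered 3 mm at the mouth. A spring nose in the wall on its +x side, 12 mm below the mouth, juts 4 mm into the bore and rubs on the slug: it drags with roughly 2 to 5 N and may hold the slug up by itself. z up
- stop: depth stop in the bore; origin on the bench on the bore's axis, z up. Its sprung pad is set anew each time, 16 to 42 mm below the mouth; this is not measured but felt. It yields 1 mm per 6 N, over 4 mm. Seated once the pad has taken over 6 N; never over 16 N (the nose's drag adds to what the hand feels). The slug goes 17 to 45 mm into the bore: hold it by its top 20 mm
- ring_gauge: bystander, to be left alone: steel ring lying flat, 54 mm across, 18 mm high
- vee_block: bystander, to be left alone: dark steel vee block, 70 x 50 mm, about 40 mm high
- spanner: bystander, to be left alone: steel spanner lying flat
- oil: bystander, to be left alone: grey plastic bottle, 56 mm across, 130 mm high
- brush: bystander, to be left alone: hand brush lying flat
- anvil_button: bystander, to be left alone: dark steel stepped button, 44 mm across, 32 mm high
- gauge_block: bystander, to be left alone: small steel block standing on the bench, 35 x 12 mm, 30 mm high
Not all that is in view belongs to the job. Leave any black or brown look-alike of the part that bears slug_m_center alone.

How it is judged:
On the way, in this order (a step that is already met when the one before it is completed fails the run):
1. the two slugs stand released on opposite pans and one side has dropped (contact force between the fingers and slug_k below 0.05 N and contact force between the fingers and slug_m below 0.05 N and ((horizontal distance between slug_k_center and pan_l below 0.018 m and angle between each of slug_k_center, slug_m_center's own z axis and vertical below 0.25 rad and contact force between each of slug_k, slug_m and beam above 0.5 N and horizontal distance between slug_m_center and pan_r below 0.018 m) or (horizontal distance between slug_k_center and pan_r below 0.018 m and angle between each of slug_k_center, slug_m_center's own z axis and vertical below 0.25 rad and contact force between each of slug_k, slug_m and beam above 0.5 N and horizontal distance between slug_m_center and pan_l below 0.018 m)) and (value of joint beam below -0.025 rad or value of joint beam above 0.025 rad)), for 0.3 s.
2. a slug bears on the nest's depth stop with over 6 N (((horizontal distance between slug_k_center and nest_mouth below 0.006 m and contact force between slug_k and stop above 6 N) or (horizontal distance between slug_m_center and nest_mouth below 0.006 m and contact force between slug_m and stop above 6 N))), for 0.1 s.
At the end, for the whole second after the job is handed in: The solid slug rests on the stop in the nest (within 6 mm of the bore's centre, 0.12 rad of upright); the hollow one (told by its weight, under 2.8 N) stands on a pan of the balance (within 18 mm of the pan's centre, 0.25 rad of upright); both released, at rest (contact force between the fingers and slug_k below 0.05 N and contact force between the fingers and slug_m below 0.05 N and linear speed of each of slug_k, slug_m below 0.02 m/s and ((horizontal distance between slug_k_center and nest_mouth below 0.006 m and angle between slug_k_center's own z axis and vertical below 0.12 rad and contact force between slug_k and stop above 0.15 N and contact force between slug_m and beam below 2.8 N and ((horizontal distance between slug_m_center and pan_l below 0.018 m and angle between slug_m_center's own z axis and vertical below 0.25 rad and contact force between slug_m and beam above 0.5 N) or (horizontal distance between slug_m_center and pan_r below 0.018 m and angle between slug_m_center's own z axis and vertical below 0.25 rad and contact force between slug_m and beam above 0.5 N))) or (horizontal distance between slug_m_center and nest_mouth below 0.006 m and angle between slug_m_center's own z axis and vertical below 0.12 rad and contact force between slug_m and stop above 0.15 N and contact force between slug_k and beam below 2.8 N and ((horizontal distance between slug_k_center and pan_l below 0.018 m and angle between slug_k_center's own z axis and vertical below 0.25 rad and contact force between slug_k and beam above 0.5 N) or (horizontal distance between slug_k_center and pan_r below 0.018 m and angle between slug_k_center's own z axis and vertical below 0.25 rad and contact force between slug_k and beam above 0.5 N))))); the robot touches nothing.
It fails at once if more than 16 N on the depth stop (contact force between anything else and stop above 16 N).
It fails at once if more than 24 N on the balance beam (contact force between anything else and beam above 24 N).
It fails at once if another thing on the bench is moved more than 30 mm (distance of any of ring_gauge, vee_block, spanner, oil, brush, anvil_button, gauge_block from where it was at the start of the episode above 0.03 m).
It also fails if it takes over 61 s, if anything falls off the work surface, if the arm or the gripper's body presses on something with over 40 N, if the wrist force passes 120 N, or if a joint passes its speed limit or range.

## Robot

A 6-joint arm with a two-finger parallel gripper is mounted at the origin on the work surface. World frame = base frame: x ahead of the robot, y to its left, z up, the work surface at z = 0. Lengths are in m, angles in rad, forces in N, time in s.
With the tool pointing down it reaches from about 0.3 to 0.875 m from the base axis. Payload 6.4 kg.
Tool frame: the origin (TCP) lies between the finger pads; the fingertips stand 8 mm ahead of it and the grasp point (between the pads) lies 11 mm behind it; z points along the fingers, y is the direction in which the jaws open and shut (so a half turn about z gives the same grasp; the last joint's range is limited). The gripper opens to 85 mm and grips with 20 to 120 N. Pads are 22 mm wide; open, the fingers measure 114 mm over their backs; the gripper's body (76 mm by 85 mm) begins 54 mm behind the grasp point. The pads swing forward as they close: fully open they stand 13 mm farther back than shut.
Start: joints at [-1.377, 0.181, 1.607, -0, 1.354, -0.206], TCP at [0.224, -0.53, 0.239] pointing down, gripper open.
Joint ranges: [-2.99, 2.99], [-0.89, 2.07], [0.3, 2.58], [-1.14, 4.28], [0, 2.63], [-3.12, 3.12]. Speed limits (rad/s): [2.57, 2.57, 3.01, 3.14, 3.14, 3.14].

## Interface

Orientations are given as a unit quaternion [w, x, y, z].
In Python, from bench import monitor, viewer, workorder, spotter gives the robot as it stands. The module is installed in compiled form; this text tells all that it offers.
- The arm moves only by the tool move_arm, never from a script. Its argument "motion" is a list of rows, each a list of 3 entries, a list of its own where there are three numbers: the shift along the tool's x, y, z in units of 60 mm (1.0 is 60 mm), then the turn, a rotation vector about the tool's x, y, z in units of 8 degrees (1.0 is 8 degrees), then the opening in per cent of the stroke, from 0 (shut) to 100 (fully open). In form: [[[dx, dy, dz], [rx, ry, rz], grip], ...]. A call has 1 to 10 rows; each row is the pose to reach, as a shift and turn from the pose commanded when the call began, along the tool's axes at that moment; what a row does not reach only later rows make up. A row lasts 1/8 s, in which the tool goes at most 62.5 mm and 10.7 degrees, less where a joint would pass 70% of its speed; a pose out of reach is approached as far as the arm can. A call with a gripper value outside its range is refused whole. The fingers move at their own pace and stop on an object; the grip force is fixed at half the most. Time passes only in rows, so rows that repeat a pose let the fingers close. It gives the time, the measured TCP pose, the force and the opening at its end, in the units of the state.
- monitor.get_obs(): the state, without advancing time (a new reading comes with each control period).
- viewer.camera(name): name is "side" or "top"; returns the picture (420x560x3 uint8, blue, green, red); there is no depth.
- viewer.calibration(name): a dict with "fovy" (degrees; the focal length in pixels is half the picture's height over the tangent of half this angle, whatever the lens; pixels are square), "cx", "cy" (the principal point, pixels), "extrinsics" (4x4, takes a point from camera to world coordinates). Camera axes: x right, y down, z forward; pixel columns grow to the right and rows downward; lengths in m; the calibration is good to about 2 mm. A picture is of the moment at which its call begins. calibration takes no time and is no camera call.
- workorder.hand_in(): hands the job in, once; it reports no verdict.
Trained networks look in the newest picture that a camera, given by its name, has taken for a name from the list of things; names that differ only in an ending like _2 or _b are one class to them, and where a whole thing is asked for, a point or a joint stands for the part that bears it (a point fixed in the world has none). Each returns a list of dicts, best first, with "score" (0 to 1); they miss things now and then, are a little off and sometimes report something else, mostly with a low value. They report only what shows in the picture. A call takes as long as a camera call. They do not tell look-alikes from the thing itself.
- spotter.search_frame(camera, name): "centre" ([column, row] as shares, 0 to 1, of the picture: columns of its width, rows of its height, amid what is visible of it).
- spotter.outline_of(camera, name): "region" (420x560 bool, what is visible of it) and "centre" ([column, row] as shares, 0 to 1, of the picture: columns of its width, rows of its height, amid what is visible of it).
The state is a dict: "time_s": time; "q": joint angles; "dq": joint speeds; "joint_efforts": joint torques, N m; "eef_pos": TCP position; "eef_rot": TCP orientation; "wrist_force": force on the tool from outside, world axes, zero at the start; "torque": the same for the moment, N m; "opening": opening from 0.0 (shut) to 1.0 (fully open).
Only numpy, scipy, OpenCV 4.12 (cv2) and the standard library are available. Lean on these libraries where they do the work, as an engineer would, in place of code of your own. Each camera call takes 0.05 s, during which the arm holds its last target. There are 200 camera calls.

## Working session

There is one attempt and no reset: what is moved stays moved. The work goes in short steps, Python scripts to look and compute and a tool call to move; the robot and the scene stay as the last step left them, time stands still between calls to the robot, and variables do not carry over. Pictures are saved under pics/ and viewed, about 8 in all and at most 12, crops included, and the job is handed in when it is done.

Besides the shell and the picture viewer there is one more tool, called after "Request:" as name(argument=value, ...) on one line, values as JSON. move_arm: Moves the arm, as the interface text tells. Its arguments: {"type":"object","properties":{"motion":{"type":"array","items":{"type":"array"}}},"required":["motion"]}

```bash
mkdir -p pics
cat > h.py <<'E'
import numpy as np, cv2
from bench import monitor, viewer, workorder, spotter
def ray(cam,u,v):
    c=viewer.calibration(cam);f=210/np.tan(np.radians(c["fovy"])/2)
    E=np.array(c["extrinsics"]);d=E[:3,:3]@np.array([(u-c["cx"])/f,(v-c["cy"])/f,1]);return E[:3,3],d
def at(cam,u,v,z):
    o,d=ray(cam,u,v);return o+d*(z-o[2])/d[2]
def proj(cam,p):
    c=viewer.calibration(cam);f=210/np.tan(np.radians(c["fovy"])/2)
    E=np.array(c["extrinsics"]);q=E[:3,:3].T@(np.array(p)-E[:3,3]);return np.array([c["cx"]+f*q[0]/q[2],c["cy"]+f*q[1]/q[2]])
E
python3 - <<'E'
from h import *
np.set_printoptions(precision=4,suppress=True)
for c in("top","side"):
    im=viewer.camera(c);cv2.imwrite(f"pics/{c}0.png",im)
    k=viewer.calibration(c);print(c,k["fovy"],k["cx"],k["cy"]);print(np.array(k["extrinsics"]))
    for n in("slug_k_center","pivot","nest_mouth","pan_l","ring_gauge","oil","stop"):
        try:
            for r in spotter.search_frame(c,n)[:5]: print(n,round(r["score"],2),np.array(r["centre"])*[560,420])
        except Exception as e: print(n,e)
print(monitor.get_obs())
E
```

```text
top 42.20918573315509 280.6878108193747 210.68310193555078
[[ 0.0077 -0.9988  0.048   0.4734]
 [-0.9997 -0.0066  0.0226  0.022 ]
 [-0.0223 -0.0482 -0.9986  1.3923]
 [ 0.      0.      0.      1.    ]]
slug_k_center 0.55 [347.872 245.616]
pivot 0.56 [267.68 174.3 ]
nest_mouth 0.98 [428.176 227.808]
pan_l 0.71 [265.216 175.098]
oil 0.86 [165.592 165.69 ]
oil 0.25 [345.8  245.28]
side 52.49610371633697 280.72358889952415 209.82881284901993
[[-0.9861 -0.095   0.1362  0.3999]
 [-0.1648  0.6583 -0.7345  0.8519]
 [-0.0199 -0.7467 -0.6649  0.8175]
 [ 0.      0.      0.      1.    ]]
slug_k_center 0.49 [232.624 171.99 ]
pivot 0.91 [249.816 239.82 ]
pivot 0.74 [242.2   236.292]
nest_mouth 0.72 [241.92 232.89]
nest_mouth 0.68 [316.008 148.806]
pan_l 0.87 [237.888 242.382]
ring_gauge 0.68 [322.28  231.294]
ring_gauge 0.62 [318.808 250.782]
oil 0.55 [217.112 307.482]
{'time_s': 0.8, 'q': array([-1.3773,  0.1808,  1.607 ,  0.    ,  1.3538, -0.2063]), 'dq': array([-0.0001,  0.001 , -0.0012, -0.0011, -0.0008, -0.0014]), 'joint_efforts': array([ -0.0008, -44.4794, -35.1666,  -0.0003,   0.0006,  -0.    ]), 'eef_pos': array([ 0.2238, -0.5297,  0.2393]), 'eef_rot': array([0.    , 0.9801, 0.1986, 0.    ]), 'wrist_force': array([-0.582 , -0.7558,  0.8601]), 'torque': array([-0.0162,  0.0523, -0.0141]), 'opening': 0.9943205697439514}
```

View pics/top0.png

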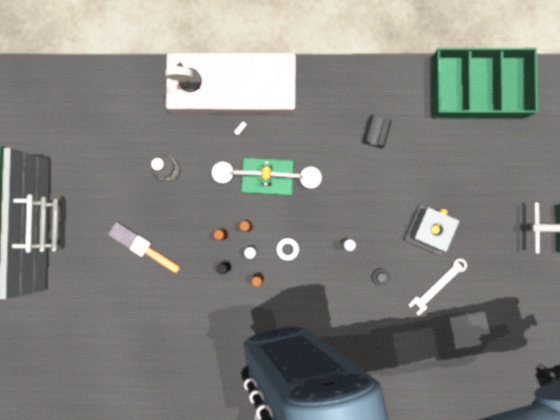

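View pics/side0.png

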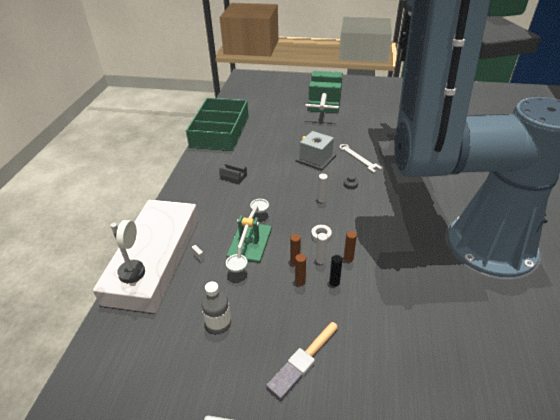

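The top picture shows the steel slugs at about (250,253) and (349,244), and the pans at (222,173) and (311,177). The nest is at (436,229) with its yellow pad inside, and the brown and black look-alikes surround the left slug. The side view agrees. Next I'll refine these positions.

Run:
```python
from h import *
np.set_printoptions(precision=4,suppress=True)
im=viewer.camera("top");g=im.min(2)
cv2.imwrite("pics/crop1.png",cv2.resize(im[155:290,205:465],None,fx=3,fy=3,interpolation=cv2.INTER_CUBIC))
def blob(u,v,r,th,g=g):
    p=g[v-r:v+r+1,u-r:u+r+1]; n,l,s,c=cv2.connectedComponentsWithStats((p>th).astype(np.uint8))
    i=1+np.argmax(s[1:,4]); return c[i]+[u-r,v-r],s[i]
for n,u,v,r,z in(("sA",250,253,11,.09),("sB",349,244,11,.09),("panL",222,173,16,.045),("panR",311,177,16,.045),("ring",288,249,15,.018)):
    for th in(130,165):
        try:
            c,s=blob(u,v,r,th);print(n,th,c,s,at("top",*c,z))
        except Exception as e: print(n,e)
# brown/black
hsv=cv2.cvtColor(im,cv2.COLOR_BGR2HSV)
for n,u,v in(("b",245,226),("b",219,235),("b",257,281),("k",223,268)): print(n,at("top",u,v,.09))
m=((hsv[...,0]>15)&(hsv[...,0]<35)&(hsv[...,1]>120)&(hsv[...,2]>100)).astype(np.uint8)
n,l,s,c=cv2.connectedComponentsWithStats(m)
for i in range(1,n):
    if s[i,4]>8: print("yel",c[i],s[i],at("top",*c[i],.05))
# nest top: grey
p=cv2.inRange(g[195:265,400:470],120,255);n,l,s,c=cv2.connectedComponentsWithStats(p);i=1+np.argmax(s[1:,4])
cn=cv2.findContours((l==i).astype(np.uint8),cv2.RETR_EXTERNAL,cv2.CHAIN_APPROX_NONE)[0][0]
r=cv2.minAreaRect(cn);b=cv2.boxPoints(r)+[400,195];print(r);print(b,[at("top",*q,.074)[:2] for q in b],at("top",r[0][0]+400,r[0][1]+195,.074))
```

```text
sA 130 [249.6541 252.8496] [  5   5  13  13 133] [0.4346 0.1249 0.09  ]
sA 165 [249.5702 252.5702] [  5   5  12  12 114] [0.4353 0.1251 0.09  ]
sB 130 [349.7445 244.8759] [  6   6  13  13 137] [ 0.4556 -0.1138  0.09  ]
sB 165 [349.5614 244.6667] [  6   6  12  12 114] [ 0.4561 -0.1133  0.09  ]
panL 130 [222.9764 171.7425] [  5   3  28  24 466] [0.6345 0.1972 0.045 ]
panL 165 [222.781  171.7591] [  5   4  28  22 411] [0.6345 0.1977 0.045 ]
panR 130 [309.9743 176.8137] [  0   4  28  24 467] [ 0.6229 -0.0196  0.045 ]
panR 165 [309.719  176.8929] [  0   5  27  23 420] [ 0.6227 -0.019   0.045 ]
ring 130 [287.3731 248.9801] [  3   3  24  25 402] [0.443  0.0355 0.018 ]
ring 165 [287.2425 248.8922] [  3   4  23  23 334] [0.4432 0.0358 0.018 ]
b [0.4987 0.1367 0.09  ]
b [0.4767 0.199  0.09  ]
b [0.3678 0.1067 0.09  ]
k [0.398  0.1883 0.09  ]
yel [265.9213 172.7528] [262 167   9  12  89] [0.6319 0.0897 0.05  ]
yel [443.6667 210.75  ] [440 209   8   5  24] [ 0.5405 -0.3477  0.05  ]
yel [436.6364 228.8485] [433 225   7   9  33] [ 0.4959 -0.3303  0.05  ]
((36.47414016723633, 35.56034469604492), (37.02841567993164, 41.88675308227539), 23.198591232299805)
[[411.2069 242.5172]
 [427.7069 204.0172]
 [461.7414 218.6034]
 [445.2414 257.1034]] [array([ 0.4622, -0.2629]), array([ 0.5553, -0.3029]), array([ 0.5206, -0.3842]), array([ 0.4279, -0.3441])] [ 0.4914 -0.3236  0.074 ]
```

View pics/crop1.png

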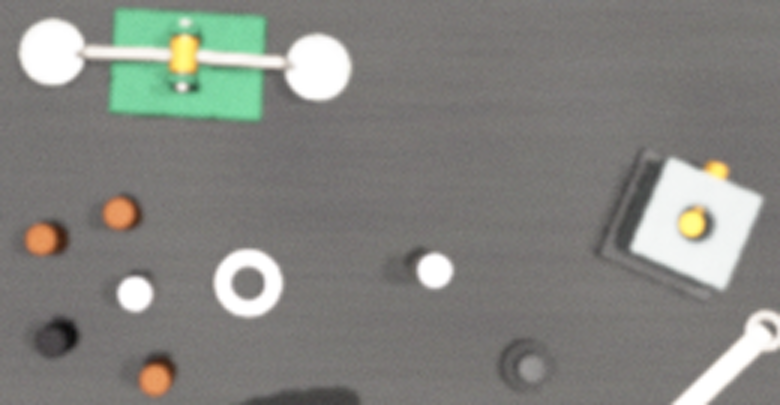

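```bash
cat >> h.py <<'E'
from scipy.spatial.transform import Rotation as R
def rows(p,yaw,o=None):
    "shift (units) and turn about tool z to TCP p, tool x at yaw(deg)"
    o=o or monitor.get_obs();q=o["eef_rot"];M=R.from_quat([q[1],q[2],q[3],q[0]])
    T=R.from_matrix(np.array([[np.cos(np.radians(yaw)),np.sin(np.radians(yaw)),0],[np.sin(np.radians(yaw)),-np.cos(np.radians(yaw)),0],[0,0,-1]]).T)
    T=R.from_matrix(np.column_stack([[np.cos(np.radians(yaw)),np.sin(np.radians(yaw)),0],[np.sin(np.radians(yaw)),-np.cos(np.radians(yaw)),0],[0,0,-1]]))
    return (M.inv().apply(np.array(p)-o["eef_pos"])/.06).round(3),((M.inv()*T).as_rotvec(degrees=True)/8).round(3)
E
sed -i '/\.T)$/d' h.py
python3 - <<'E'
from h import *
np.set_printoptions(precision=4,suppress=True)
im=viewer.camera("top");S=4
def up(u,v,r): 
    p=im[v-r:v+r+1,u-r:u+r+1].min(2);return cv2.resize(p,None,fx=S,fy=S,interpolation=cv2.INTER_CUBIC)
def back(c,u,v,r): return (np.array(c)+.5)/S-.5+[u-r,v-r]
def circ(u,v,r,th,op,z,inv=False):
    p=up(u,v,r);m=((p<th) if inv else (p>th)).astype(np.uint8)
    m=cv2.morphologyEx(m,cv2.MORPH_OPEN,cv2.getStructuringElement(cv2.MORPH_ELLIPSE,(op,op)))
    n,l,s,c=cv2.connectedComponentsWithStats(m);i=1+np.argmax(s[1:,4]);b=back(c[i],u,v,r)
    return b,s[i,2:]/S,at("top",*b,z)
P={}
for n,a in dict(sA=(250,253,11,140,15,.09),sB=(349,244,11,140,15,.09),pL=(222,172,18,140,40,.045),pR=(311,177,18,140,40,.045)).items():
    b,s,w=circ(*a);print(n,b,s,w);P[n]=w
print("pan dist",np.linalg.norm(P["pL"]-P["pR"]))
# nest: block top filled, and bore (dark or yellow => low blue)
u,v,r=437,229,26
p=im[v-r:v+r+1,u-r:u+r+1];B=cv2.resize(p,None,fx=S,fy=S,interpolation=cv2.INTER_CUBIC)[...,0]
for th in(110,130,150):
    m=(B>th).astype(np.uint8);m=cv2.morphologyEx(m,cv2.MORPH_OPEN,np.ones((21,21)))
    n,l,s,c=cv2.connectedComponentsWithStats(m);i=1+np.argmax(s[1:,4]);t=(l==i).astype(np.uint8)
    cn,h=cv2.findContours(t,cv2.RETR_CCOMP,cv2.CHAIN_APPROX_NONE)
    o=max(cn,key=cv2.contourArea);rc=cv2.minAreaRect(o);b=back(rc[0],u,v,r);print("block",th,b,np.array(rc[1])/S,rc[2],at("top",*b,.074))
    hs=[c for c,k in zip(cn,h[0]) if k[3]>=0]
    if hs:
        hc=max(hs,key=cv2.contourArea);e=cv2.fitEllipse(hc);b=back(e[0],u,v,r);print("bore",b,np.array(e[1])/S,at("top",*b,.074));P["n"]=at("top",*b,.074)
s=viewer.camera("side");K=2;x0,y0=210,120;d=cv2.resize(s[y0:y0+190,x0:x0+190],None,fx=3,fy=3,interpolation=cv2.INTER_CUBIC)
for n,w in P.items():
    q=(proj("side",w)-[x0,y0]+.5)*3-.5;cv2.drawMarker(d,tuple(int(t) for t in q.round()),(0,0,255),cv2.MARKER_CROSS,12,1)
    rad={'s':.013,'p':.026,'n':.017}[n[0]]
    for a in np.linspace(0,6.28,40):
        q=(proj("side",w+rad*np.array([np.cos(a),np.sin(a),0]))-[x0,y0]+.5)*3-.5;cv2.circle(d,tuple(int(t) for t in q.round()),1,(0,0,255),-1)
cv2.imwrite("pics/side1.png",d)
print("A",rows([*P["sA"][:2],.17],0),"B",rows([*P["sB"][:2],.17],0))
E
```

```text
sA [249.5703 252.6898] [ 12.75  12.5  506.  ] [0.435  0.1251 0.09  ]
sB [349.6    244.8296] [ 12.75  13.   514.5 ] [ 0.4557 -0.1134  0.09  ]
pL [222.1251 171.8303] [  23.25   23.25 1689.25] [0.6343 0.1993 0.045 ]
pR [310.5579 176.9739] [  23.25   23.25 1705.5 ] [ 0.6225 -0.0211  0.045 ]
pan dist 0.22073153345446653
block 110 [439.25 229.  ] [52.75 48.25] 90.0 [ 0.4952 -0.3302  0.074 ]
bore [437.586  229.1675] [7.9675 9.4457] [ 0.4948 -0.3262  0.074 ]
block 130 [437.0309 229.1114] [36.3762 36.023 ] 23.30489158630371 [ 0.4949 -0.3249  0.074 ]
bore [436.8627 229.1774] [10.1848 10.7285] [ 0.4947 -0.3245  0.074 ]
block 150 [436.9289 229.0842] [35.5554 35.0827] 23.278949737548828 [ 0.495  -0.3247  0.074 ]
bore [436.6797 229.1464] [11.2947 11.5054] [ 0.4948 -0.3241  0.074 ]
A (array([ 7.489, -8.682,  1.155]), array([ 0.   , -0.   ,  2.863])) B (array([ 6.259, -4.886,  1.155]), array([ 0.   , -0.   ,  2.863]))
```

View pics/side1.png

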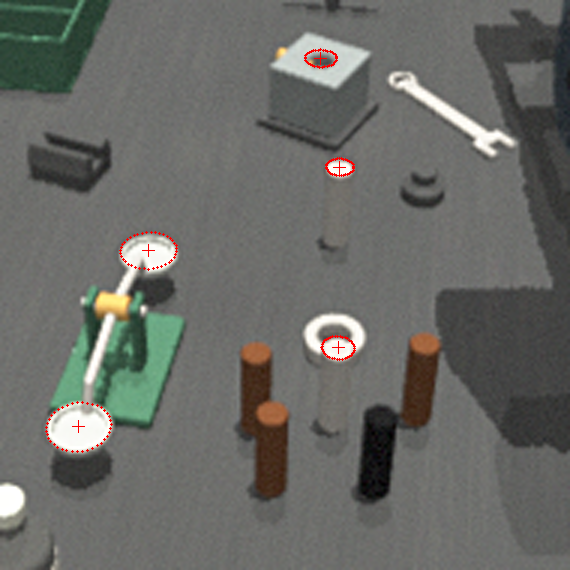

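The side overlay agrees: every ring drawn from the top-camera positions lands on its slug top, pan or bore in the side crop. I'll fetch slug B first.

Request:
move_arm(motion=[[[6.26,-4.89,1.1],[0,0,2.86],60],[[6.26,-4.89,1.1],[0,0,2.86],60],[[6.26,-4.89,1.1],[0,0,2.86],60],[[6.26,-4.89,1.1],[0,0,2.86],60],[[6.26,-4.89,1.1],[0,0,2.86],60],[[6.26,-4.89,1.1],[0,0,2.86],60],[[6.26,-4.89,1.1],[0,0,2.86],60],[[6.26,-4.89,1.1],[0,0,2.86],60],[[6.26,-4.89,1.1],[0,0,2.86],60],[[6.26,-4.89,1.1],[0,0,2.86],60]])

```text
time_s: 2.2
eef_pos: [0.4556, -0.1134, 0.1734]
eef_rot: [0.0, 1.0, 0.001, -0.0]
wrist_force: [-0.1, 0.3, 0.3]
opening: 0.599
```

Run:
```python
from h import *
print(rows([.4557,-.1134,.064],0)); o=monitor.get_obs();print(o["eef_pos"],o["wrist_force"])
```

```text
(array([ 0.002, -0.   ,  1.823]), array([0.003, 0.   , 0.009]))
[ 0.45560556 -0.11335472  0.17340643] [-0.08956775  0.2932926   0.25801432]
```

Request:
move_arm(motion=[[[0,0,1.0],[0,0,0],60],[[0,0,1.82],[0,0,0],60],[[0,0,1.82],[0,0,0],60],[[0,0,1.82],[0,0,0],40],[[0,0,1.82],[0,0,0],20],[[0,0,1.82],[0,0,0],20],[[0,0,1.82],[0,0,0],20],[[0,0,1.82],[0,0,0],20]])

```text
time_s: 3.2
eef_pos: [0.4574, -0.1143, 0.0666]
eef_rot: [0.001, 1.0, 0.0, 0.002]
wrist_force: [-1.5, 0.6, 7.4]
opening: 0.286
```

Request:
move_arm(motion=[[[0,0,-0.8],[0,0,0],20],[[0,0,-1.7],[0,0,0],20],[[0.9,-0.5,-1.78],[0,0,0],20],[[1.8,-1.0,-1.78],[0,0,0],20],[[2.6,-1.44,-1.78],[0,0,0],20],[[2.78,-1.54,-1.78],[0,0,0],20],[[2.78,-1.54,-1.78],[0,0,0],20]])

```text
time_s: 4.08
eef_pos: [0.6223, -0.0203, 0.1709]
eef_rot: [0.0, 1.0, 0.001, -0.0]
wrist_force: [-1.5, -0.5, -2.9]
opening: 0.283
```

Run:
```python
from h import *
np.set_printoptions(precision=4,suppress=True)
s=viewer.camera("side");o=monitor.get_obs();print(o["eef_pos"],o["wrist_force"],o["opening"],o["time_s"])
t=o["eef_pos"];x0,y0=170,120
d=cv2.resize(s[y0:y0+190,x0:x0+190],None,fx=3,fy=3,interpolation=cv2.INTER_CUBIC)
def mk(p,c):
    q=(proj("side",p)-[x0,y0]+.5)*3-.5;cv2.circle(d,tuple(int(i) for i in q.round()),1,c,-1)
for a in np.linspace(0,6.28,40):
    mk(t+[.010*np.cos(a),.010*np.sin(a),-.0666],(0,0,255));mk([.6225+.022*np.cos(a),-.0211+.022*np.sin(a),.04],(255,0,0))
cv2.imwrite("pics/side2.png",d)
```

```text
[ 0.6216 -0.0209  0.1708] [-0.22    0.6636 -3.0456] 0.2848350620514132 4.125
```

View pics/side2.png

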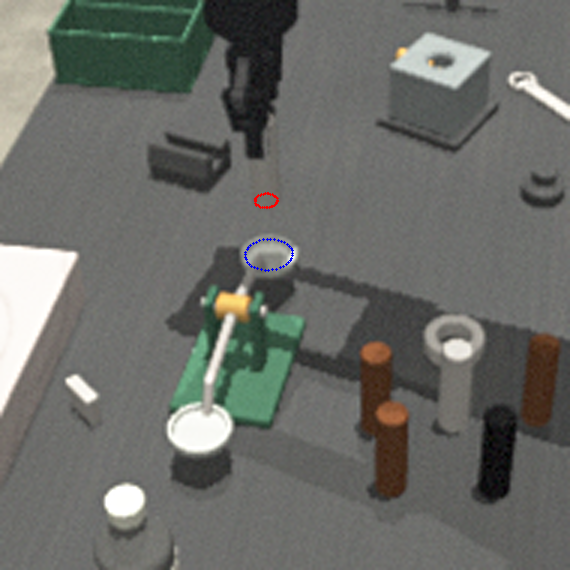

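Request:
move_arm(motion=[[[0,0,0.6],[0,0,0],20],[[0,0,0.95],[0,0,0],20],[[0,0,1.03],[0,0,0],20],[[0,0,1.05],[0,0,0],20],[[0,0,1.07],[0,0,0],20],[[0,0,1.09],[0,0,0],20],[[0,0,1.11],[0,0,0],20],[[0,0,1.13],[0,0,0],20],[[0,0,1.15],[0,0,0],20],[[0,0,1.15],[0,0,0],20]])

```text
time_s: 5.38
eef_pos: [0.6226, -0.0206, 0.1021]
eef_rot: [-0.0, 1.0, 0.0, 0.0]
wrist_force: [0.4, 1.2, -0.3]
opening: 0.285
```

Request:
move_arm(motion=[[[0,0,0],[0,0,0],32],[[0,0,0],[0,0,0],36],[[0,0,0],[0,0,0],45],[[0,0,0],[0,0,0],60],[[0,0,0],[0,0,0],60],[[0,0,-0.3],[0,0,0],60],[[0,0,-0.8],[0,0,0],60],[[0,0,-1.5],[0,0,0],60],[[0,0,-1.7],[0,0,0],60]])

```text
time_s: 6.5
eef_pos: [0.6244, -0.0211, 0.2087]
eef_rot: [0.001, 1.0, 0.0, 0.003]
wrist_force: [0.2, 0.4, -1.0]
opening: 0.601
```

Run:
```python
from h import *
print(rows([.435,.1251,.175],0)); o=monitor.get_obs();print(o["eef_pos"],o["wrist_force"])
```

```text
(array([-3.16 , -2.44 ,  0.537]), array([ 0.011, -0.049,  0.004]))
[ 0.62443337 -0.02113719  0.20873579] [ 0.2459999   0.43901666 -0.99916227]
```

Request:
move_arm(motion=[[[-0.8,-0.6,0.3],[0,0,0],60],[[-1.6,-1.25,0.48],[0,0,0],60],[[-2.4,-1.85,0.48],[0,0,0],60],[[-3.12,-2.43,0.48],[0,0,0],60],[[-3.12,-2.43,0.48],[0,0,0],60],[[-3.12,-2.43,0.8],[0,0,0],60],[[-3.12,-2.43,1.6],[0,0,0],60],[[-3.12,-2.43,2.33],[0,0,0],60],[[-3.12,-2.43,2.33],[0,0,0],60],[[-3.12,-2.43,2.33],[0,0,0],60]])

```text
time_s: 7.75
eef_pos: [0.4365, 0.1247, 0.0654]
eef_rot: [0.0, 1.0, 0.0, 0.001]
wrist_force: [1.0, 0.3, -0.0]
opening: 0.597
```

Request:
move_arm(motion=[[[0,0,0],[0,0,0],40],[[0,0,0],[0,0,0],20],[[0,0,0],[0,0,0],20],[[0,0,0],[0,0,0],20],[[0,0,0],[0,0,0],20]])

```text
time_s: 8.38
eef_pos: [0.4368, 0.1251, 0.0661]
eef_rot: [-0.0, 1.0, 0.0, 0.002]
wrist_force: [-0.6, 0.3, 6.3]
opening: 0.287
```

Run:
```python
from h import *
np.set_printoptions(precision=4,suppress=True)
s=viewer.camera("side");o=monitor.get_obs();print(o["eef_pos"],o["wrist_force"],o["opening"],o["time_s"])
cv2.imwrite("pics/side3.png",cv2.resize(s[120:310,210:400],None,fx=3,fy=3,interpolation=cv2.INTER_CUBIC))
```

```text
[0.4369 0.1251 0.0661] [-1.1626  0.1495  6.2013] 0.28741039493935894 8.425
```

View pics/side3.png

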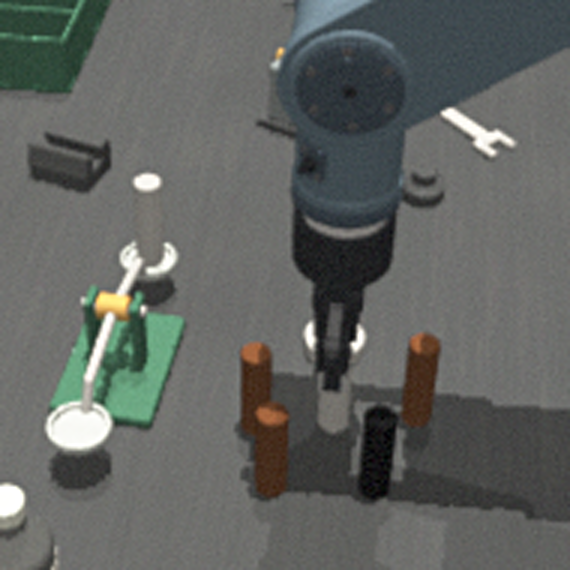

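Slug B now stands on pan_r, which has dropped; its top is at (148,183) in the crop. Slug A is gripped, and its neighbours haven't been touched. Next it goes to pan_l.

Request:
move_arm(motion=[[[0,0,-0.8],[0,0,0],20],[[0,0,-1.78],[0,0,0],20],[[0.5,-0.2,-1.9],[0,0,0],20],[[1.4,-0.55,-1.9],[0,0,0],20],[[2.3,-0.9,-1.9],[0,0,0],20],[[3.1,-1.2,-1.9],[0,0,0],20],[[3.32,-1.26,-1.9],[0,0,0],20],[[3.32,-1.26,-1.6],[0,0,0],20],[[3.32,-1.26,-1.6],[0,0,0],20]])

```text
time_s: 9.55
eef_pos: [0.6316, 0.2002, 0.1573]
eef_rot: [0.0, 1.0, 0.0, -0.003]
wrist_force: [-0.4, -0.7, -2.6]
opening: 0.284
```

Run:
```python
from h import *
np.set_printoptions(precision=4,suppress=True)
s=viewer.camera("side");o=monitor.get_obs();print(o["eef_pos"],o["wrist_force"],o["opening"],o["time_s"])
t=o["eef_pos"];x0,y0=170,120
d=cv2.resize(s[y0:y0+190,x0:x0+190],None,fx=3,fy=3,interpolation=cv2.INTER_CUBIC)
def mk(p,c):
    q=(proj("side",p)-[x0,y0]+.5)*3-.5;cv2.circle(d,tuple(int(i) for i in q.round()),1,c,-1)
for a in np.linspace(0,6.28,40):
    mk(t+[.010*np.cos(a),.010*np.sin(a),-.0661],(0,0,255));mk([.6343+.022*np.cos(a),.2005+.022*np.sin(a),.045],(255,0,0))
cv2.imwrite("pics/side4.png",d)
```

```text
[0.6322 0.2003 0.1584] [-0.3218 -0.4976 -2.3877] 0.28388552528614314 9.6
```

View pics/side4.png

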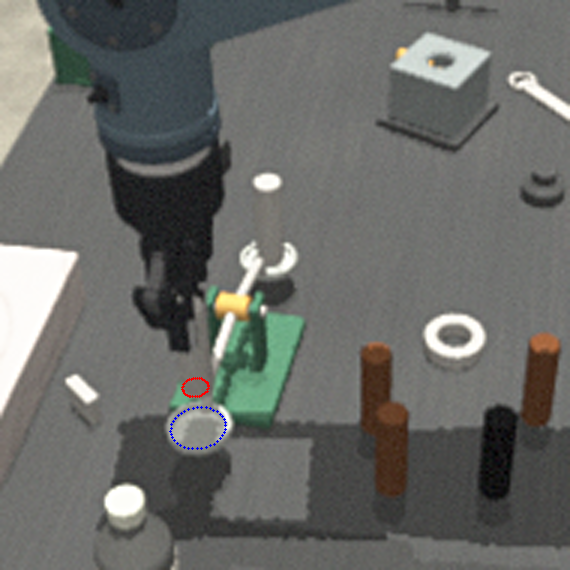

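Request:
move_arm(motion=[[[0,0,0.45],[0,0,0],20],[[0,0,0.7],[0,0,0],20],[[0,0,0.75],[0,0,0],20],[[0,0,0.77],[0,0,0],20],[[0,0,0.79],[0,0,0],20],[[0,0,0.81],[0,0,0],20],[[0,0,0.82],[0,0,0],20],[[0,0,0.83],[0,0,0],20],[[0,0,0.83],[0,0,0],20]])

```text
time_s: 10.72
eef_pos: [0.6346, 0.2006, 0.1108]
eef_rot: [0.0, 1.0, 0.0, 0.0]
wrist_force: [-0.8, -0.0, 0.9]
opening: 0.289
```

Request:
move_arm(motion=[[[0,0,0],[0,0,0],32],[[0,0,0],[0,0,0],36],[[0,0,0],[0,0,0],45],[[0,0,0],[0,0,0],60],[[0,0,0],[0,0,0],60],[[0,0,-0.3],[0,0,0],60],[[0,0,-0.8],[0,0,0],60],[[0,0,-1.5],[0,0,0],60],[[-0.6,0.4,-1.7],[0,0,0],60],[[-0.6,0.4,-1.7],[0,0,0],60]])

```text
time_s: 11.98
eef_pos: [0.5976, 0.176, 0.2151]
eef_rot: [-0.0, 1.0, -0.0, 0.001]
wrist_force: [0.5, 0.8, 0.0]
opening: 0.6
```

Request:
move_arm(motion=[[[-1.0,1.0,0],[0,0,0],60],[[-2.0,2.0,0],[0,0,0],60],[[-2.5,2.5,0],[0,0,0],60],[[-2.5,2.5,0],[0,0,0],60],[[-2.5,2.5,0],[0,0,0],60],[[-2.5,2.5,0],[0,0,0],60],[[-2.5,2.5,0],[0,0,0],60],[[-2.5,2.5,0],[0,0,0],60]])

```text
time_s: 12.98
eef_pos: [0.4487, 0.0272, 0.2122]
eef_rot: [-0.0, 1.0, 0.001, -0.0]
wrist_force: [-0.1, 0.3, -0.0]
opening: 0.599
```

Run:
```python
from h import *
np.set_printoptions(precision=4,suppress=True)
s=viewer.camera("side");t=viewer.camera("top");o=monitor.get_obs();print(o["eef_pos"],o["wrist_force"],o["time_s"])
a=cv2.resize(s[140:290,210:310],None,fx=4,fy=4,interpolation=cv2.INTER_CUBIC)
b=cv2.resize(t[140:210,195:345],None,fx=2.6,fy=2.6,interpolation=cv2.INTER_CUBIC)
c=np.zeros((600,790,3),np.uint8);c[:600,:400]=a;c[:b.shape[0],400:790]=b[:,:390]
# sharp expected rings: tops if pan_r down (green) or pan_l down (red)
def mk(p,col):
    q=(proj("side",p)-[210,140]+.5)*4-.5;cv2.circle(c,tuple(int(i) for i in q.round()),1,col,-1)
for z,col in((.035,(0,255,0)),(.045,(0,0,255))):
  for an in np.linspace(0,6.28,30):
    w=.013*np.array([np.cos(an),np.sin(an),0]);k=(z-.04)/.11
    mk(np.array([.6225,-.0211,z+.09])+[0,k*(.055),0]+w,col)
    mk(np.array([.6343,.1993,.08-z+.09])+[0,k*.055,0]+w,col)
cv2.imwrite("pics/side5.png",c)
```

```text
[0.4485 0.027  0.2121] [0.1241 0.2125 0.646 ] 13.075
```

View pics/side5.png

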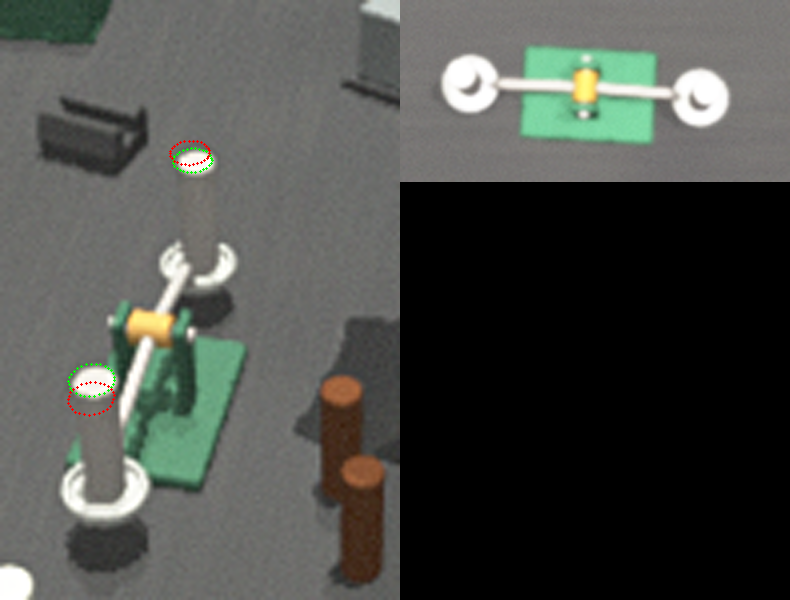

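The picture matches the green rings, so pan_r is down (slug B top at (193,160), slug A top at (93,381)). Both slugs stand upright and released, so B is solid. The lifted weights agree: about 3.3 N for B and 2.8 N for A. I'll measure B's top and fetch it.

Run:
```python
from h import *
np.set_printoptions(precision=4,suppress=True)
for cam,z in(("top",.125),("side",.125)):
    im=viewer.camera(cam);S=4
    q=proj(cam,[.6225,-.0240,.125]).round().astype(int);r=9
    p=cv2.resize(im[q[1]-r:q[1]+r+1,q[0]-r:q[0]+r+1].min(2),None,fx=S,fy=S,interpolation=cv2.INTER_CUBIC)
    for th in(170,190,210,230):
        n,l,s,c=cv2.connectedComponentsWithStats((p>th).astype(np.uint8))
        if n>1:
            i=1+np.argmax(s[1:,4]);b=(c[i]+.5)/S-.5+q-r;print(cam,th,b,s[i,:4]/S,at(cam,*b,z))
o=monitor.get_obs();print(o["eef_pos"],o["wrist_force"])
print(rows([.6225,-.023,.20],0))
```

```text
top 170 [311.8986 174.5478] [ 0.    2.25 17.75 16.75] [ 0.6194 -0.0216  0.125 ]
top 190 [311.8412 174.564 ] [ 0.    2.75 17.25 16.25] [ 0.6194 -0.0215  0.125 ]
top 210 [311.8144 174.5178] [ 0.  3. 17. 16.] [ 0.6195 -0.0214  0.125 ]
top 230 [311.7848 174.5033] [ 0.    3.5  16.75 15.5 ] [ 0.6195 -0.0214  0.125 ]
side 170 [258.6203 180.1886] [5.5  6.75 9.   5.75] [ 0.6194 -0.0215  0.125 ]
side 190 [258.6126 180.1639] [5.75 7.   8.5  5.25] [ 0.6195 -0.0216  0.125 ]
side 210 [258.6138 180.1489] [6.   7.25 8.   4.75] [ 0.6195 -0.0217  0.125 ]
side 230 [258.6138 180.1561] [6.25 7.5  7.5  4.25] [ 0.6195 -0.0217  0.125 ]
[0.4484 0.0268 0.2122] [-0.3134 -0.6681  0.2113]
(array([2.901, 0.833, 0.202]), array([-0.001,  0.002,  0.006]))
```

Request:
move_arm(motion=[[[0.9,0.25,0],[0,0,0],60],[[1.8,0.5,0],[0,0,0],60],[[2.6,0.72,0],[0,0,0],60],[[2.85,0.79,0],[0,0,0],60],[[2.85,0.79,0],[0,0,0],60],[[2.85,0.79,0.2],[0,0,0],60],[[2.85,0.79,0.8],[0,0,0],60],[[2.85,0.79,1.4],[0,0,0],60],[[2.85,0.79,1.84],[0,0,0],60],[[2.85,0.79,1.86],[0,0,0],60]])

```text
time_s: 14.42
eef_pos: [0.6164, -0.0198, 0.0979]
eef_rot: [-0.001, 1.0, 0.0, -0.003]
wrist_force: [0.2, 0.5, 0.5]
opening: 0.599
```

Request:
move_arm(motion=[[[0,0,0],[0,0,0],45],[[0,0,0],[0,0,0],38],[[0,0,0],[0,0,0],34],[[0,0,-0.01],[0,0,0],30],[[0,0,-0.03],[0,0,0],25],[[0,0,-0.03],[0,0,0],20],[[0,0,-0.03],[0,0,0],20]])

```text
time_s: 15.3
eef_pos: [0.6196, -0.0207, 0.1025]
eef_rot: [-0.0, 1.0, 0.0, 0.0]
wrist_force: [1.8, 0.9, -0.6]
opening: 0.284
```

Request:
move_arm(motion=[[[0,0,-0.03],[0,0,0],20],[[0,0,-0.06],[0,0,0],20],[[0,0,-0.09],[0,0,0],20],[[0,0,-0.12],[0,0,0],20],[[0,0,-0.15],[0,0,0],20],[[0,0,-0.2],[0,0,0],20],[[0,0,-0.3],[0,0,0],20],[[0,0,-0.5],[0,0,0],20],[[0,0,-1.0],[0,0,0],20],[[0,0,-1.5],[0,0,0],20]])

```text
time_s: 16.55
eef_pos: [0.6194, -0.0207, 0.194]
eef_rot: [-0.0, 1.0, 0.0, 0.0]
wrist_force: [0.1, 0.5, -3.7]
opening: 0.287
```

Request:
move_arm(motion=[[[-0.3,0.8,0],[0,0,0],20],[[-0.7,1.7,0],[0,0,0],20],[[-1.05,2.6,0],[0,0,0],20],[[-1.4,3.5,0],[0,0,0],20],[[-1.8,4.4,0],[0,0,0],20],[[-2.08,5.06,0.2],[0,0,0],20],[[-2.08,5.06,0.29],[0,0,0],20],[[-2.08,5.06,0.29],[0,0,0],20],[[-2.08,5.06,0.29],[0,0,0],20],[[-2.08,5.06,0.29],[0,0,0],20]])

```text
time_s: 17.8
eef_pos: [0.4955, -0.3235, 0.1757]
eef_rot: [0.0, 1.0, 0.001, 0.0]
wrist_force: [0.1, -0.4, -3.6]
opening: 0.288
```

Run:
```python
from h import *
np.set_printoptions(precision=4,suppress=True)
F=[]
for i in range(4): s=viewer.camera("side");F.append(monitor.get_obs()["wrist_force"])
o=monitor.get_obs();print(o["eef_pos"],np.mean(F,0),o["opening"],o["time_s"])
t=o["eef_pos"];q=proj("side",t-[0,0,.067]);x0,y0=int(q[0])-50,int(q[1])-60
d=cv2.resize(s[y0:y0+120,x0:x0+120],None,fx=5,fy=5,interpolation=cv2.INTER_CUBIC)
def mk(p,c):
    q=(proj("side",p)-[x0,y0]+.5)*5-.5;cv2.circle(d,tuple(int(i) for i in q.round()),1,c,-1)
for a in np.linspace(0,6.28,50):
    e=np.array([np.cos(a),np.sin(a),0])
    mk(t+.010*e-[0,0,.067],(0,0,255));mk(t+.013*e-[0,0,.063],(0,255,0));mk([.4948,-.3246,.074]+.017*e,(255,0,0))
cv2.imwrite("pics/side6.png",d)
```

```text
[ 0.495  -0.324   0.1753] [-0.2214 -0.2279 -3.4151] 0.2843005938485898 18.0
```

View pics/side6.png

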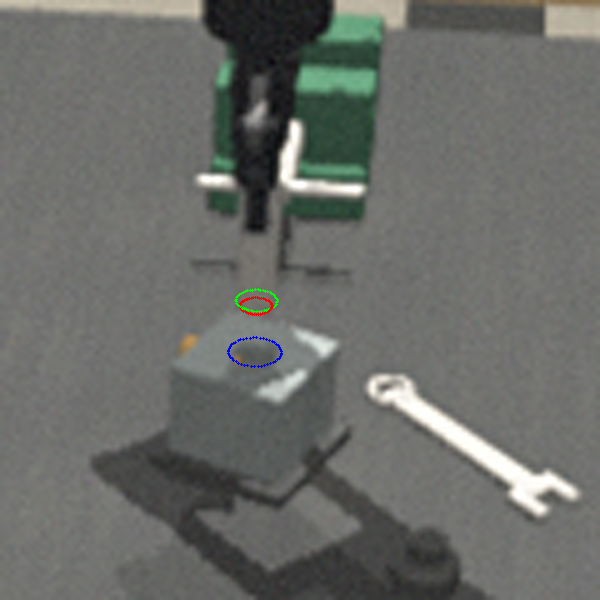

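The overlay shows the slug foot (red and green rings at (256,303)) hanging on axis over the bore (blue ring at (255,352)). The tare with the slug hanging is −3.4 N. Now I'll start the insertion.

Request:
move_arm(motion=[[[0,0,0.4],[0,0,0],20],[[0,0,0.53],[0,0,0],20],[[0,0,0.56],[0,0,0],20],[[0,0,0.59],[0,0,0],20],[[0,0,0.62],[0,0,0],20],[[0,0,0.65],[0,0,0],20],[[0,0,0.68],[0,0,0],20],[[0,0,0.7],[0,0,0],20],[[0,0,0.7],[0,0,0],20]])

```text
time_s: 19.12
eef_pos: [0.4946, -0.3243, 0.1329]
eef_rot: [-0.0, 1.0, 0.0, -0.0]
wrist_force: [1.0, -0.0, -2.9]
opening: 0.288
```

Request:
move_arm(motion=[[[0,0,0.03],[0,0,0],20],[[0,0,0.06],[0,0,0],20],[[0,0,0.09],[0,0,0],20],[[0,0,0.11],[0,0,0],20],[[0,0,0.11],[0,0,0],20]])

```text
time_s: 19.75
eef_pos: [0.4941, -0.324, 0.1258]
eef_rot: [-0.0, 1.0, 0.0, -0.001]
wrist_force: [-2.6, 0.4, -2.9]
opening: 0.283
```

Request:
move_arm(motion=[[[0,0,0.015],[0,0,0],20],[[0,0,0.03],[0,0,0],20],[[0,0,0.03],[0,0,0],20]])

```text
time_s: 20.12
eef_pos: [0.4945, -0.3242, 0.1246]
eef_rot: [-0.0, 1.0, 0.0, -0.0]
wrist_force: [-4.2, 1.6, 0.1]
opening: 0.286
```

```bash
cat > f.py <<'E'
from h import *
F=[]
for i in range(3): viewer.camera("side");o=monitor.get_obs();F.append([*o["wrist_force"],o["eef_pos"][2]*1000])
print(np.round(np.mean(F,0),2),np.ptp(F,0).round(1),o["time_s"])
E
python3 f.py
```

```text
[ -3.68   1.88  -0.37 124.58] [0.3 1.2 0.6 0. ] 20.275
```

Request:
move_arm(motion=[[[0,0,0.015],[0,0,0],20],[[0,0,0.03],[0,0,0],20],[[0,0,0.03],[0,0,0],20]])

```text
time_s: 20.65
eef_pos: [0.4948, -0.3243, 0.1236]
eef_rot: [-0.0, 1.0, 0.0, 0.0]
wrist_force: [-4.3, 3.4, 5.2]
opening: 0.285
```

Request:
move_arm(motion=[[[0,0,0.015],[0,0,0],20],[[0,0,0.03],[0,0,0],20],[[0,0,0.03],[0,0,0],20]])

```text
time_s: 21.02
eef_pos: [0.495, -0.3244, 0.1227]
eef_rot: [0.0, 1.0, 0.0, 0.0]
wrist_force: [-6.0, 4.9, 10.1]
opening: 0.283
```

```bash
python3 f.py
python3 - <<'E'
from h import *
o=monitor.get_obs();print(o["torque"],o["eef_rot"],o["eef_pos"])
E
```

```text
[ -5.92   5.24   9.65 122.65] [2.1 0.7 0.8 0. ] 21.175
[ 1.19365425  1.44895886 -0.01312222] [1.20429438e-04 9.99999904e-01 3.25900819e-04 2.65118440e-04] [ 0.49502642 -0.32438718  0.12264235]
```

Request:
move_arm(motion=[[[0,-0.01,0],[0,0,0],20],[[0,-0.02,0],[0,0,0],20]])

```text
time_s: 21.42
eef_pos: [0.4951, -0.324, 0.1227]
eef_rot: [0.001, 1.0, 0.0, 0.0]
wrist_force: [-6.3, 1.8, 8.1]
opening: 0.284
```

```bash
python3 f.py
```

```text
[ -6.61   2.52   8.36 122.73] [1.  0.5 0.2 0. ] 21.575
```

Request:
move_arm(motion=[[[-0.01,-0.01,0],[0,0,0],20],[[-0.02,-0.02,0],[0,0,0],20]])

```text
time_s: 21.82
eef_pos: [0.4944, -0.3237, 0.123]
eef_rot: [0.002, 1.0, 0.0, 0.001]
wrist_force: [-3.4, -0.3, 6.2]
opening: 0.287
```

```bash
python3 f.py
```

```text
[ -3.8    0.46   6.19 123.03] [0.6 0.5 1.2 0. ] 21.975
```

Request:
move_arm(motion=[[[0,0,0.01],[0,0,0],20],[[0,0,0.01],[0,0,0],20]])

```text
time_s: 22.22
eef_pos: [0.4946, -0.3237, 0.1229]
eef_rot: [0.002, 1.0, 0.0, 0.001]
wrist_force: [-5.0, 0.6, 10.4]
opening: 0.286
```

```bash
python3 f.py
```

```text
[ -4.85   0.54   9.5  122.88] [1.4 1.  0.4 0. ] 22.375
```

The net push is 12.9 N (9.5 N raw plus 3.4 N tare). Side loads have been eased and the stiffness matches the pad, at about 5 N/mm. One small final press, hold, then check.

Request:
move_arm(motion=[[[0,0,0.004],[0,0,0],20],[[0,0,0.004],[0,0,0],20],[[0,0,0.004],[0,0,0],20]])

```text
time_s: 22.75
eef_pos: [0.4946, -0.3238, 0.1229]
eef_rot: [0.002, 1.0, 0.0, 0.001]
wrist_force: [-5.2, 0.8, 10.9]
opening: 0.283
```

```bash
python3 f.py
python3 - <<'E'
from h import *
im=cv2.imread("pics/top0.png")[216:243,423:451]
hsv=cv2.cvtColor(im,cv2.COLOR_BGR2HSV)
y=(hsv[...,1]>110)&(hsv[...,0]>12)&(hsv[...,0]<35)
v,u=np.nonzero(y);print("pad px",u.min()+423,u.max()+423,v.min()+216,v.max()+216)
n=np.array([.4948,-.3246])
for d in(17,25,33,42): # expected right edge/centre of pad at depth
    print(d,proj("top",[*n,.074-d/1000]).round(1),"bore",proj("top",[n[0],n[1]-.014,.074]).round(1),"pad edge r=10/13",proj("top",[n[0],n[1]-.010,.074-d/1000]).round(1),proj("top",[n[0],n[1]-.013,.074-d/1000]).round(1))
print(im[13,5:24])
E
```

```text
[ -5.42   1.52  11.11 122.82] [1.  1.  1.2 0. ] 22.9
pad px 432 439 225 233
17 [435.1 229.3] bore [442.8 229.2] pad edge r=10/13 [439.2 229.3] [440.4 229.3]
25 [434.2 229.3] bore [442.8 229.2] pad edge r=10/13 [438.3 229.3] [439.5 229.3]
33 [433.4 229.3] bore [442.8 229.2] pad edge r=10/13 [437.4 229.4] [438.7 229.4]
42 [432.4 229.4] bore [442.8 229.2] pad edge r=10/13 [436.5 229.4] [437.7 229.4]
[[244 244 242]
 [237 239 237]
 [210 224 228]
 [158 226 243]
 [133 244 254]
 [139 251 255]
 [140 253 255]
 [143 253 255]
 [140 253 255]
 [132 251 255]
 [126 242 253]
 [101 187 223]
 [ 79 112 126]
 [ 96  99  99]
 [136 138 134]
 [187 188 184]
 [229 230 228]
 [241 242 239]
 [242 242 240]]
```

Net push is now 14.5 N, with about 9 to 11 N of that on the pad. In the first top picture the pad's edge puts it 17–25 mm down, which agrees with contact at about 17 mm. Releasing.

Request:
move_arm(motion=[[[0,0,0],[0,0,0],32],[[0,0,0],[0,0,0],36],[[0,0,0],[0,0,0],45],[[0,0,0],[0,0,0],60],[[0,0,0],[0,0,0],60],[[0,0,-0.3],[0,0,0],60],[[0,0,-0.8],[0,0,0],60],[[0,0,-1.5],[0,0,0],60],[[-0.6,0,-2.0],[0,0,0],60],[[-1.2,0,-2.0],[0,0,0],60]])

```text
time_s: 24.15
eef_pos: [0.4222, -0.3235, 0.245]
eef_rot: [0.003, 1.0, 0.001, 0.002]
wrist_force: [-0.1, -0.4, -0.5]
opening: 0.597
```

Request:
move_arm(motion=[[[-0.7,0.7,0],[0,0,0],60],[[-1.2,1.2,0],[0,0,0],60],[[-1.2,1.2,0],[0,0,0],60],[[-1.2,1.2,0],[0,0,0],60],[[-1.2,1.2,0],[0,0,0],60]])

```text
time_s: 24.78
eef_pos: [0.3503, -0.3933, 0.2406]
eef_rot: [0.0, 1.0, 0.001, 0.0]
wrist_force: [-0.0, 1.0, 0.7]
opening: 0.6
```

Run:
```python
from h import *
np.set_printoptions(precision=4,suppress=True)
t=viewer.camera("top");s=viewer.camera("side");o=monitor.get_obs();print(o["eef_pos"],o["wrist_force"],o["time_s"])
d=cv2.resize(s[120:310,210:360],None,fx=3,fy=3,interpolation=cv2.INTER_CUBIC)
b=cv2.resize(t[190:270,395:480],None,fx=4,fy=4,interpolation=cv2.INTER_CUBIC)
c=np.zeros((570,790,3),np.uint8);c[:,:450]=d;c[:320,450:]=b
def mk(p,col):
    q=(proj("side",p)-[210,120]+.5)*3-.5;cv2.circle(c,tuple(int(i) for i in q.round()),1,col,-1)
for a in np.linspace(0,6.28,30):
    e=np.array([np.cos(a),np.sin(a),0])
    mk([.4948,-.3246,.1465]+.013*e,(0,0,255));mk([.6343,.198,.125]+.013*e,(0,255,0))
cv2.imwrite("pics/end.png",c)
g=s.min(2);q=proj("side",[.4948,-.3246,.1465]).round().astype(int);r=9
p=cv2.resize(g[q[1]-r:q[1]+r+1,q[0]-r:q[0]+r+1],None,fx=4,fy=4,interpolation=cv2.INTER_CUBIC)
n,l,st,ce=cv2.connectedComponentsWithStats((p>200).astype(np.uint8))
i=1+np.argmax(st[1:,4]);b=(ce[i]+.5)/4-.5+q-r;print(b,st[i,:4]/4)
for z in(.143,.145,.147,.149): print(z,at("side",*b,z))
```

```text
[ 0.3503 -0.3933  0.2404] [ 0.3804  0.2586 -0.1849] 24.875
[317.4744 119.3698] [6.25 8.   7.25 3.75]
0.143 [ 0.4945 -0.3279  0.143 ]
0.145 [ 0.4942 -0.3244  0.145 ]
0.147 [ 0.4939 -0.3209  0.147 ]
0.149 [ 0.4937 -0.3174  0.149 ]
```

View pics/end.png

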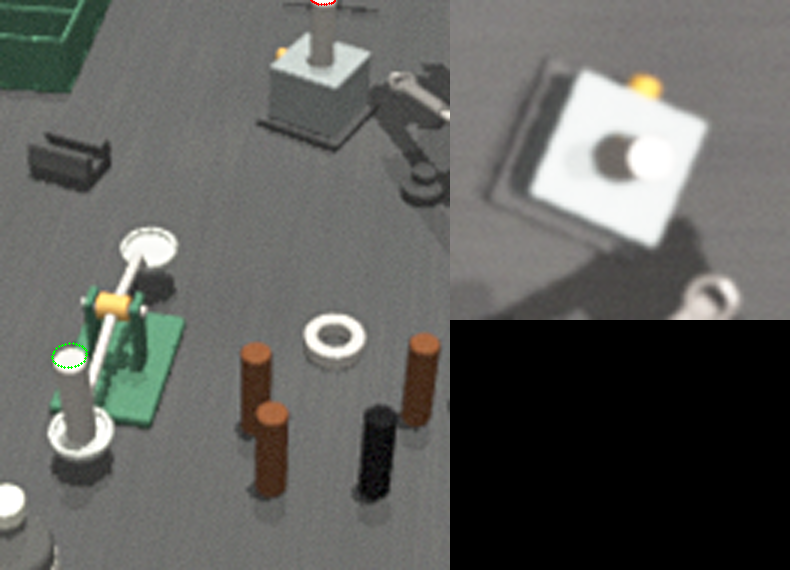

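The final picture shows the solid slug upright in the nest, its top on the bore axis at about 0.145 m (19 mm deep). The hollow slug stands on pan_l at (72,357), the other things are in place, and the arm is clear.

```bash
python3 -c "
from h import *
print(workorder.hand_in())"
```

```text
the job is handed in; nothing more can be done
None
```

The job is done and handed in at about 25 s, though the hand-in gave no verdict. I stood one slug on each pan, upright and released, and the -y pan dropped. That slug is the solid one: its lifted weight read about 3.4 N, against about 2.8 N for the other. I moved it to the test nest, pressed it onto the depth stop, let go and drew the arm clear.

**Last checks:**
- **Solid slug:** it stands upright on the bore's axis, about 19 mm deep, and had not visibly risen after release.
- **Hollow slug:** it stands on the +y pan.
- **Other things on the bench:** those in the last view look unmoved. The brush, gauge block and most of the bottle were outside the crop.
- **Arm:** it is clear of everything.

**What disagreed or stayed uncertain:**
- **Push:** the final push was about 14.5 N counting the slug's weight, slightly over the 12 to 14 N asked. The wrist itself read 11.1 N.
- **Force on the stop:** I estimated 9 to 11 N from the push and the stiffness felt; it cannot be measured directly.
- **Side load:** pressing built up 5 to 6 N of side force, so I eased the slug sideways about 2 mm in y and 1 mm in x. After that, the last press felt much stiffer than the stop's spring, which I put down to friction. The first contact, at about 5 N per mm and roughly 17 mm deep, fits the stop, and so does the pad's position in the first top picture.

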